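# Close and tighten a hinged flange clamp

## Task

Swing the open half of the hinged clamp ring around the two flanged ends until it rests against the seal, then turn the latch lever clockwise so that its hook catches the post on the ring, and keep turning until the clamp is snug: the seal clearly squeezed, but not crushed by overtightening. Leave the cap and the glassware around it where they are, and let go of everything.

Things in the scene. Friction and masses are not known exactly. Their poses are not given: they have to be found in the camera images.
- clamp: Grey base plate 170x150x12 mm fixed to the bench, with an upright steel tube whose 75 mm flange lies at height 99 mm, and the fixed half of a steel clamp ring (100 mm outside, heights 85 to 112 mm) on its +x side. Origin: on the tube's axis at bench level; z up; the ring opens to -x, hinge at +y, latch at -y. Between the flanges is a stiff seal whose thickness differs from one joint to the next and cannot be seen.
- jaw: The swinging half of the clamp ring. Origin: on its upright hinge axis, at bench level. It carries, upright at its free end, a steel catch post 8 mm thick, 140 mm from the hinge, its top at 140 mm. The hinge is a little stiff: the jaw stays where it is left.
- jaw_angle (a joint): Opening of the jaw, rad: grows as it swings open (clockwise seen from above), starts at 0.7 to 1.3. Closing is counter-clockwise. It meets the seal somewhere between 0.05 and 0.005 depending on the seal's thickness: free swing takes about 1 to 2 N at the knob, then the push rises steeply; push to about 6 N (at the knob, along its arc) and let go. If left more than about 0.03 rad short of the seal the hook will not catch the post.
- jaw_knob (a point): Centre of the black round knob on the jaw, upright, 18 mm thick, heights 110 to 148 mm (this point at 130 mm), 106 mm from the hinge axis. Take or push it from above; it may turn between the fingers as it goes round.
- lever: The latch lever: a flat steel arm with a curved hook (hook 8 mm thick, at heights 116 to 132 mm, spiral inside). Origin: on its upright pivot axis on the fixed half, at bench level. The hook sweeps clockwise round the outside of the jaw's catch post and draws it in, about 7 mm per rad; friction keeps it where it is left, also under load.
- lever_angle (a joint): Turn of the lever, rad, clockwise from above; 0 is fully open, stop at 2.3, starts at 0 to 0.2. The hook reaches the post at about 0.5 and becomes tight somewhere between 1.1 and 2.1, depending on the seal. Free turning takes about 1 to 2 N at the knob; once tight, the push needed grows by about 0.4 N per mm of knob travel.
- lever_knob (a point): Centre of the black round knob at the end of the lever, upright, 16 mm thick, heights 126 to 170 mm (this point at 150 mm), 80 mm from the pivot. Take or push it from above; it may turn between the fingers. Snug is reached when pushing it along its arc takes 6 to 7 N; below about 5 N the clamp is too loose, above about 9 N the seal may be crushed.
- cap: Loose steel blanking cap lying on the tube, flange 75 mm wide and 5 mm thick, neck about 42 mm, 36 mm high. Origin: centre of its underside. It must stay in place.
- petri_stack: Bystander: stack of petri dishes, 90 mm wide, 43 mm high, behind the clamp. Origin: centre of its underside.
- dropper_bottle: Bystander: small bottle, 33 mm wide, 70 mm high. Origin: centre of its underside.
- beaker: Bystander: small glass beaker, 52 mm wide, 63 mm high. Origin: centre of its underside.
Not all that is in view belongs to the job. Leave any brown or red look-alike of the cap alone.

How it is judged:
By the outcome, as a careful person would: the job done as asked, in the order asked, and still so for the second after the job is handed in, with the robot touching nothing.
It also fails if it takes over 72 s, if anything falls off the work surface, if the arm or the gripper's body presses on something with over 40 N, if the wrist force passes 120 N, or if a joint passes its speed limit or range.

## Robot

A 7-joint arm with a two-finger parallel gripper is mounted at the origin on the work surface; the furniture and walls round the work are solid. World frame = base frame: x ahead of the robot, y to its left, z up, the work surface at z = 0. Lengths are in mm, angles in rad, forces in N, time in s.
With the tool pointing down it reaches from about 350 to 900 mm from the base axis. Payload 8.1 kg.
Tool frame: the origin (TCP) lies on the centre line of the jaws, within the pads' length; the fingertips stand 11 mm ahead of it and the grasp point (between the pads) lies 8 mm behind it; x points along the fingers, y is the direction in which the jaws open and shut, and the axes are right-handed (so a half turn about x gives the same grasp; the last joint's range is limited). The gripper opens to 92 mm and grips with 3 to 60 N. Pads are 19 mm wide; open, the fingers measure 130 mm over their backs; the gripper's body (75 mm by 190 mm) begins 47 mm behind the grasp point.
Start: joints at [1.214, 0.434, 0.025, 1.573, -0.012, 1.134, -0.075], TCP at [156.903, -604.998, 237.742] pointing down, gripper open.
Joint ranges: [-2.62, 2.62], [-0.44, 2.09], [-1.27, 1.32], [0.08, 2.57], [-1.32, 4.46], [0.12, 2], [-2.74, 2.74]. Speed limits (rad/s): [2.22, 2.22, 3.01, 3.01, 3.14, 3.14, 3.14].

## Interface

Orientations are given as a unit quaternion [w, x, y, z].
In Python, from workcell import * gives the robot as it stands.
- The arm moves only by the tool move_arm, never from a script. Its argument "commands" is a list of rows, each a list of 3 entries, a list of its own where there are three numbers: the shift along the world's x, y, z in units of 30 mm (1.0 is 30 mm), then the turn, a rotation vector about the world's x, y, z in units of 8 degrees (1.0 is 8 degrees), then the closure, from 0 (fully open) to 1 (shut). In form: [[[x, y, z], [ax, ay, az], hand], ...]. A call has 1 to 5 rows; each row is the pose to reach, as a shift and turn from the pose commanded when the call began; what a row does not reach only later rows make up. A row lasts 1/8 s, in which the tool goes at most 62.5 mm and 10.7 degrees, less where a joint would pass 70% of its speed; a pose out of reach is approached as far as the arm can. A call with a gripper value outside its range is refused whole. The fingers move at their own pace and stop on an object; "squeeze" is the grip in N (left out, the last holds). Time passes only in rows, so rows that repeat a pose let the fingers close. It gives the time, the measured TCP pose, the force and the opening at its end, in the units of the state.
- sense(): the state, without advancing time (a new reading comes with each control period).
- snapshot(name): name is "scene" or "top" or "wrist"; returns a dict with "image" (400x640x3 uint8, red, green, blue), "range_z" (400x640 float32, mm along the optical axis (not along the pixel's ray), 0 where there is no reading), "vfov" (degrees; the focal length in pixels is half the picture's height over the tangent of half this angle, whatever the lens; pixels are square), "cx", "cy" (the principal point, pixels), "k1" (the pictures are not rectified: a ray, as slopes to the right and down, at radius r is drawn at 1 + k1 r^2 times it, then the intrinsics apply), "R" (3x3) and "t" (3): a world point X has camera coordinates R X + t. Camera axes: x right, y down, z forward; pixel columns grow to the right and rows downward; lengths in mm; the calibration is good to about 2 mm. A picture is of the moment at which its call begins.
- close_job(): hands the job in, once; it reports no verdict.
The state is a dict: "time": time; "joint_positions": joint angles; "dq": joint speeds; "effort": joint torques, N m; "tcp_pos": TCP position; "tool_rot": TCP orientation; "ft_force": force on the tool from outside, world axes, zero at the start; "ft_torque": the same for the moment, N m; "width": opening from 0.0 (shut) to 1.0 (fully open).
Only numpy, scipy, OpenCV 4.12 (cv2) and the standard library are available. Lean on these libraries where they do the work, as an engineer would, in place of code of your own. Each camera call takes 0.05 s, during which the arm holds its last target. There are 200 camera calls.

## Working session

There is one attempt and no reset: what is moved stays moved. The work goes in short steps, Python scripts to look and compute and a tool call to move; the robot and the scene stay as the last step left them, time stands still between calls to the robot, and variables do not carry over. Pictures are saved under pics/ and viewed, about 8 in all and at most 12, crops included, and the job is handed in when it is done.

Besides the shell and the picture viewer there is one more tool, called by a JSON object that holds its "fn" and its "kwargs", one argument or row to a line. move_arm: Moves the arm, as the interface text tells. Its arguments: {"type":"object","properties":{"commands":{"type":"array"},"squeeze":{"type":"number"}},"required":["commands"]}

```bash
mkdir -p pics; ls
cat > h.py <<'E'
from workcell import *
import numpy as np, cv2
def ray(s,u,v):
    f=200/np.tan(np.radians(s["vfov"])/2)
    d=np.array([(u-s["cx"])/f,(v-s["cy"])/f]); p=d.copy()
    for _ in range(20): p=d/(1+s["k1"]*(p@p))
    R=np.array(s["R"]);t=np.array(s["t"])
    return -R.T@t, R.T@np.array([p[0],p[1],1.])
def onz(s,u,v,z):
    c,d=ray(s,u,v); return c+d*(z-c[2])/d[2]
def rng(s,u,v):
    c,d=ray(s,u,v); return c+d*s["range_z"][int(v),int(u)]
def proj(s,X):
    f=200/np.tan(np.radians(s["vfov"])/2)
    q=np.array(s["R"])@np.array(X,float)+np.array(s["t"]);p=q[:2]/q[2]
    p=p*(1+s["k1"]*(p@p)); return p*f+[s["cx"],s["cy"]]
def save(s,n,crop=None,k=1):
    im=s["image"][:,:,::-1]
    if crop: a,b,c,d=crop; im=im[b:d,a:c]
    cv2.imwrite("pics/"+n,cv2.resize(im,None,fx=k,fy=k,interpolation=cv2.INTER_CUBIC))
def load(n): return np.load(n,allow_pickle=True).item()
E
python3 - <<'E'
from h import *
for n in("scene","top"):
    s=snapshot(n); save(s,n+".png"); np.save(n+".npy",s,allow_pickle=True)
    print(n,s["vfov"],s["cx"],s["cy"],s["k1"],-np.array(s["R"]).T@np.array(s["t"]))
a=sense();print(a["tcp_pos"],a["tool_rot"],a["ft_force"],a["width"],a["time"])
im=np.vstack([cv2.imread("pics/scene.png")[:, :],cv2.imread("pics/top.png")]);cv2.imwrite("pics/both.png",cv2.resize(im,None,fx=.75,fy=.75))
E
```

```text
pics
scene 56.52537921106583 322.3599615177117 203.4913506810471 0.01232997524044311 [180.78858647 522.73559867 633.72090236]
top 51.63055242307235 314.218567946528 192.37589391822775 -0.11132488216986915 [ 515.31759278  -13.36222577 1105.50493564]
[ 156.75269908 -604.55832066  237.00168035] [-0.08898528 -0.7012932  -0.08998855  0.70154938] [-0.24247453 -0.09330615 -0.35069918] 0.9993813937270359 0.1
```

View pics/both.png

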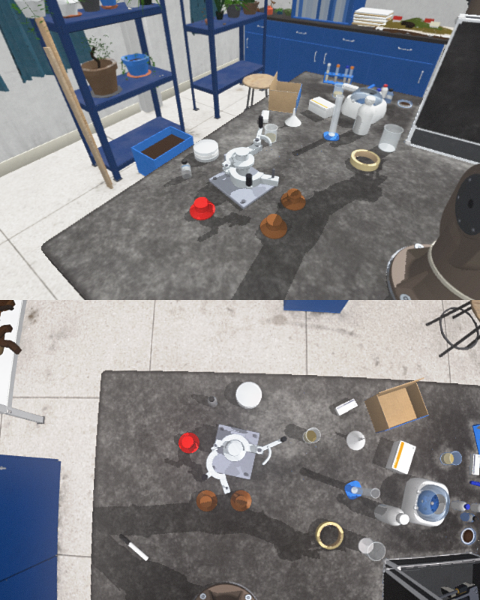

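The scene has the steel clamp at about (235,450) in the stacked picture, the lever and its black knob at (283,440), and the jaw open toward (225,490). The red cap (188,442) and brown caps (206,500) and (240,500) are look-alikes. The beaker may be at (312,435), and the petri stack is at (248,394).

Run:
```python
from h import *
s=load("top.npy"); save(s,"c1.png",(225,100,435,290),3.8)
```

```text
(no output)
```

View pics/c1.png

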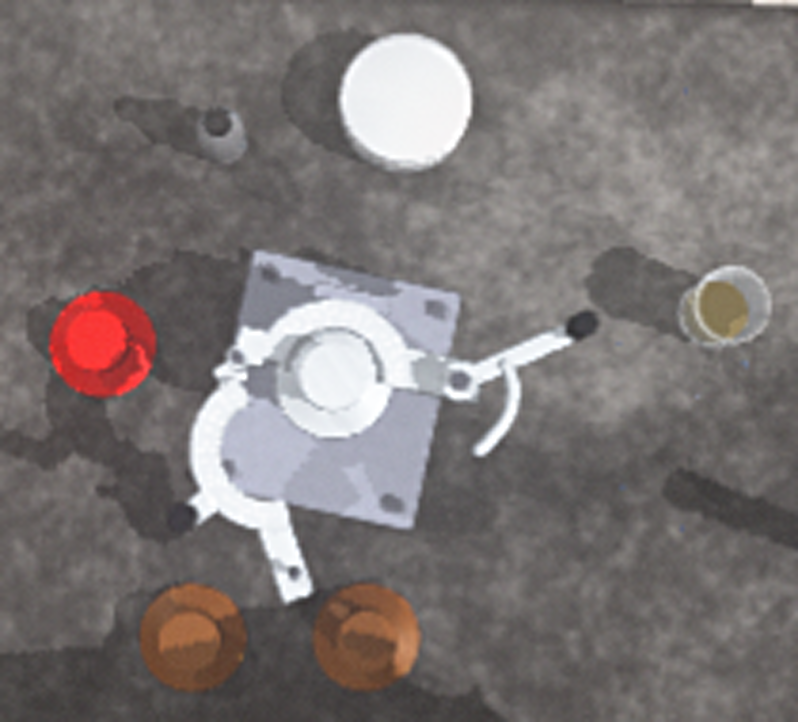

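Run:
```python
from h import *
s=load("top.npy")
P={}
for n,u,v,z in [("leverknob",580,323,170),("jawknob",181,515,148),("post",293,572,140),("pivot",459,380,132),("hinge",237,357,115),("cap",342,369,140),("beaker",735,300,63),("bottle",217,122,70),("petri",406,100,43),("red",95,340,36),("brownL",190,635,36),("brownR",365,640,36)]:
    uu,vv=225+u/3.8,100+v/3.8
    P[n]=onz(s,uu,vv,z); print(n,P[n].round(1),"range:",rng(s,uu,vv).round(1))
d=lambda a,b:np.linalg.norm((P[a]-P[b])[:2])
print("hinge-post",d("hinge","post"),"hinge-knob",d("hinge","jawknob"),"pivot-lknob",d("pivot","leverknob"),"hinge-pivot",d("hinge","pivot"),"hinge-cap",d("hinge","cap"))
# black masks -> knob centroids
im=s["image"].astype(int); m=(im.max(2)<45).astype(np.uint8)
n,l,st,c=cv2.connectedComponentsWithStats(m)
for i in range(1,n):
    if st[i,4]>8 and 225<c[i][0]<435 and 100<c[i][1]<290: print(c[i].round(1),st[i], onz(s,*c[i],148).round(0),onz(s,*c[i],170).round(0))
```

```text
leverknob [ 618.7 -166.2  170. ] range: [ 618.7 -166.2  170.1]
jawknob [497.4  71.4 148. ] range: [497.5  71.3 149.3]
post [464.4   2.6 140. ] range: [464.3   2.6 137.1]
pivot [585.2 -97.2 132. ] range: [584.8 -96.8 136.6]
hinge [597.3  42.2 115. ] range: [597.   42.  118.6]
cap [589.5 -24.2 140. ] range: [589.9 -24.2 134.7]
beaker [ 649. -289.   63.] range: [ 654.  -299.4   23.9]
bottle [759.   63.2  70. ] range: [758.9  63.2  70.3]
petri [784.5 -64.7  43. ] range: [784.2 -64.7  44.2]
red [612.9 144.2  36. ] range: [613.2 144.6  33.1]
brownL [414.7  72.7  36. ] range: [415.   72.4  39.2]
brownR [414.4 -45.5  36. ] range: [414.6 -45.5  37.7]
hinge-post 138.6220174221943 hinge-knob 104.02961981682748 pivot-lknob 76.73848098685919 hinge-pivot 139.8635947127451 hinge-cap 66.76881551586891
```

Run:
```python
from h import *
from scipy.spatial.transform import Rotation as Ro
a=sense(); q=a["tool_rot"]; R=Ro.from_quat([q[1],q[2],q[3],q[0]]).as_matrix(); print(R.round(3)); print("yaw of y",np.degrees(np.arctan2(R[1,1],R[0,1])))
print(a["joint_positions"])
```

```text
[[-0.001  0.251 -0.968]
 [ 0.001 -0.968 -0.251]
 [-1.    -0.001  0.   ]]
yaw of y -75.4590365806519
[ 1.21438494  0.43518251  0.02497768  1.57401562 -0.01155042  1.13400243
 -0.07507135]
```

Run:
```python
from h import *
s=load("top.npy"); pts=[]
for v in range(0,400,2):
    for u in range(100,640,2):
        if s["range_z"][v,u]>0:pts.append(rng(s,u,v))
P=np.array(pts); a=np.array([157,-605.]);d=np.array([340.,676]);L=np.hypot(*d);d/=L
r=P[:,:2]-a; al=r@d; ac=r@np.array([-d[1],d[0]])
for k in range(0,760,60):
    m=(al>k)&(al<k+60)&(abs(ac)<130); j=np.argmax(np.where(m,P[:,2],-1)); print(k,m.sum(),P[j].round())
```

```text
0 497 [ 186. -614.  338.]
60 964 [ 208. -536.  380.]
120 544 [ 242. -475.   89.]
180 499 [ 289. -404.   26.]
240 540 [ 327. -396.   30.]
300 541 [ 342. -348.   28.]
360 547 [ 353. -236.    7.]
420 546 [ 448. -218.    6.]
480 548 [ 447. -159.    6.]
540 547 [400. -59.  36.]
600 562 [ 548. -117.  134.]
660 574 [573. -27. 139.]
720 589 [501.  77. 150.]
```

{"fn": "move_arm", "kwargs": {
  "commands": [
    [[0.85, 1.7, 0], [0, 0, -0.8], 0.1],
    [[1.7, 3.4, 0], [0, 0, -1.6], 0.2],
    [[2.55, 5.1, 0], [0, 0, -2.4], 0.4],
    [[3.4, 6.8, 0], [0, 0, -3.2], 0.6],
    [[4.25, 8.5, 0], [0, 0, -3.8], 0.68]
  ]
}}

```text
time: 0.72
tcp_pos: [284.9, -348.1, 237.6]
tool_rot: [0.099, -0.7, 0.099, 0.7]
ft_force: [1.2, -0.3, -0.5]
width: 0.523
```

{"fn": "move_arm", "kwargs": {
  "commands": [
    [[0.85, 1.7, 0], [0, 0, 0], 0.68],
    [[1.7, 3.4, 0], [0, 0, 0], 0.68],
    [[2.55, 5.1, 0], [0, 0, 0], 0.68],
    [[3.4, 6.8, 0], [0, 0, 0], 0.68],
    [[4.25, 8.5, 0], [0, 0, 0], 0.68]
  ]
}}

```text
time: 1.35
tcp_pos: [412.3, -93.4, 237.7]
tool_rot: [-0.098, 0.7, -0.098, -0.7]
ft_force: [1.5, -0.9, 0.5]
width: 0.321
```

{"fn": "move_arm", "kwargs": {
  "commands": [
    [[0.95, 1.85, 0], [0, 0, 0], 0.68],
    [[1.9, 3.7, 0], [0, 0, 0], 0.68],
    [[2.8, 5.4, 0], [0, 0, 0], 0.68],
    [[2.85, 5.55, 0], [0, 0, 0], 0.68],
    [[2.85, 5.55, 0], [0, 0, 0], 0.68]
  ]
}}

```text
time: 1.98
tcp_pos: [496.9, 71.2, 237.2]
tool_rot: [0.097, -0.7, 0.098, 0.701]
ft_force: [0.6, 0.2, 0.4]
width: 0.322
```

Run:
```python
from h import *
s=snapshot("wrist"); save(s,"w1.png")
print(proj(s,[497.4,71.4,148]), proj(s,[497.4,71.4,110]))
```

```text
[320.33148311 210.06178826] [320.40898435 195.56593946]
```

View pics/w1.png

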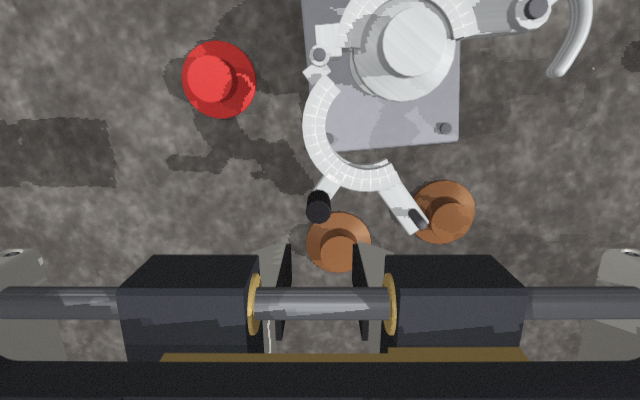

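Wrist view: the jaw knob top is at (318,213), against a predicted (320,210), so it sits centred between the fingers. The hinge is at (318,55), the post at (418,218), and the lever pivot at (537,9). Descending.

{"fn": "move_arm", "kwargs": {
  "commands": [
    [[0, 0, -1.2], [0, 0, 0], 0.68],
    [[0, 0, -2.4], [0, 0, 0], 0.68],
    [[0, 0, -3.2], [0, 0, 0], 0.68],
    [[0, 0, -3.5], [0, 0, 0], 0.68],
    [[0, 0, -3.5], [0, 0, 0], 0.68]
  ]
}}

```text
time: 2.65
tcp_pos: [497.2, 70.5, 132.8]
tool_rot: [0.098, -0.7, 0.098, 0.7]
ft_force: [-0.1, -1.0, -0.1]
width: 0.325
```

Run:
```python
from h import *
s=snapshot("top")
# arc plan
H=np.array([597.3,42.2]);P0=np.array([497.2,71.4]);r=106
a0=np.degrees(np.arctan2(*(P0-H)[::-1]));
for k in range(0,72,4):
    a=np.radians(a0+k); p=H+r*np.array([np.cos(a),np.sin(a)]); print(k,p.round(1),((p-[497.2,71.4])/30).round(2))
```

```text
0 [495.5  71.9] [-0.06  0.02]
4 [493.7  64.7] [-0.12 -0.22]
8 [492.4  57.4] [-0.16 -0.47]
12 [491.6  50.1] [-0.19 -0.71]
16 [491.3  42.7] [-0.2  -0.96]
20 [491.5  35.3] [-0.19 -1.2 ]
24 [492.3  27.9] [-0.16 -1.45]
28 [493.5  20.6] [-0.12 -1.69]
32 [495.3  13.4] [-0.06 -1.93]
36 [497.5   6.4] [ 0.01 -2.17]
40 [ 5.003e+02 -5.000e-01] [ 0.1 -2.4]
44 [503.5  -7.1] [ 0.21 -2.62]
48 [507.2 -13.6] [ 0.33 -2.83]
52 [511.3 -19.7] [ 0.47 -3.04]
56 [515.8 -25.6] [ 0.62 -3.23]
60 [520.7 -31.1] [ 0.78 -3.42]
64 [526.  -36.2] [ 0.96 -3.59]
68 [531.7 -41. ] [ 1.15 -3.75]
```

{"fn": "move_arm", "kwargs": {
  "commands": [
    [[-0.16, -0.47, 0], [0, 0, 1], 0.68],
    [[-0.2, -0.96, 0], [0, 0, 2], 0.68],
    [[-0.16, -1.45, 0], [0, 0, 3], 0.68],
    [[-0.06, -1.93, 0], [0, 0, 4], 0.68],
    [[0.1, -2.4, 0], [0, 0, 5], 0.68]
  ]
}}

```text
time: 3.32
tcp_pos: [501.4, -0.7, 134.2]
tool_rot: [0.15, 0.692, 0.149, -0.69]
ft_force: [-0.2, 1.7, 0.5]
width: 0.324
```

{"fn": "move_arm", "kwargs": {
  "commands": [
    [[0.11, -0.22, 0], [0, 0, 0.5], 0.68],
    [[0.23, -0.43, 0], [0, 0, 1.0], 0.68],
    [[0.23, -0.43, 0], [0, 0, 1.0], 0.68]
  ]
}}

```text
time: 3.7
tcp_pos: [508.1, -14.1, 133.7]
tool_rot: [0.195, 0.68, 0.195, -0.679]
ft_force: [0.3, -0.0, 0.2]
width: 0.319
```

Run:
```python
from h import *
s=snapshot("top"); save(s,"t2.png",(265,140,395,270),4.5)
a=sense(); print(a["ft_force"],a["tcp_pos"])
s2=load("top.npy")
```

```text
[ 1.01796687 -0.38346346 -0.26235783] [507.776665   -13.71870242 133.59651699]
```

View pics/t2.png

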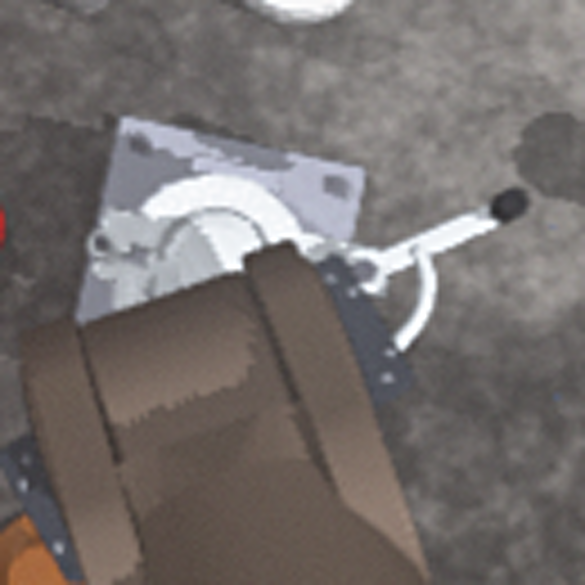

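The arm hides the jaw in this view, while the lever (knob at (510,203)) is still open. I'll go on by force in small steps.

{"fn": "move_arm", "kwargs": {
  "commands": [
    [[0.07, -0.1, 0], [0, 0, 0.25], 0.68],
    [[0.14, -0.21, 0], [0, 0, 0.5], 0.68]
  ]
}}

```text
time: 4.0
tcp_pos: [511.6, -19.4, 133.0]
tool_rot: [0.22, 0.672, 0.22, -0.672]
ft_force: [-0.5, 1.2, 0.2]
width: 0.321
```

{"fn": "move_arm", "kwargs": {
  "commands": [
    [[0.04, -0.05, 0], [0, 0, 0.12], 0.68],
    [[0.08, -0.1, 0], [0, 0, 0.25], 0.68]
  ]
}}

```text
time: 4.25
tcp_pos: [513.9, -22.7, 132.7]
tool_rot: [-0.231, -0.668, -0.231, 0.668]
ft_force: [-0.9, 1.7, 1.7]
width: 0.321
```

{"fn": "move_arm", "kwargs": {
  "commands": [
    [[0.04, -0.047, 0], [0, 0, 0.12], 0.68]
  ]
}}

```text
time: 4.38
tcp_pos: [515.1, -24.2, 132.7]
tool_rot: [-0.237, -0.666, -0.237, 0.666]
ft_force: [-0.5, 0.5, 1.2]
width: 0.32
```

{"fn": "move_arm", "kwargs": {
  "commands": [
    [[0.04, -0.046, 0], [0, 0, 0.12], 0.68]
  ]
}}

```text
time: 4.5
tcp_pos: [516.3, -25.6, 132.7]
tool_rot: [-0.243, -0.664, -0.243, 0.664]
ft_force: [0.1, 1.3, 1.3]
width: 0.323
```

{"fn": "move_arm", "kwargs": {
  "commands": [
    [[0.041, -0.045, 0], [0, 0, 0.12], 0.68]
  ]
}}

```text
time: 4.62
tcp_pos: [517.5, -27.0, 132.7]
tool_rot: [-0.248, -0.662, -0.248, 0.662]
ft_force: [-1.4, -0.2, 1.5]
width: 0.322
```

{"fn": "move_arm", "kwargs": {
  "commands": [
    [[0.042, -0.045, 0], [0, 0, 0.12], 0.68]
  ]
}}

```text
time: 4.75
tcp_pos: [518.7, -28.4, 132.7]
tool_rot: [-0.254, -0.66, -0.254, 0.66]
ft_force: [-0.6, 0.3, 1.2]
width: 0.324
```

{"fn": "move_arm", "kwargs": {
  "commands": [
    [[0.043, -0.044, 0], [0, 0, 0.12], 0.68]
  ]
}}

```text
time: 4.88
tcp_pos: [519.9, -29.6, 132.6]
tool_rot: [-0.259, -0.658, -0.259, 0.658]
ft_force: [-4.1, 4.3, 1.2]
width: 0.325
```

{"fn": "move_arm", "kwargs": {
  "commands": [
    [[0.022, -0.022, 0], [0, 0, 0.06], 0.68]
  ]
}}

```text
time: 5.0
tcp_pos: [520.0, -29.6, 132.6]
tool_rot: [-0.262, -0.656, -0.262, 0.657]
ft_force: [-4.9, 4.4, 4.1]
width: 0.319
```

{"fn": "move_arm", "kwargs": {
  "commands": [
    [[-0.12, 0.13, 0], [0, 0, 0], 0.68],
    [[-0.12, 0.13, 0.6], [0, 0, 0], 0.68],
    [[-0.12, 0.13, 1.8], [0, 0, 0], 0.68],
    [[-0.12, 0.13, 3.0], [0, 0, 0], 0.68],
    [[-0.12, 0.13, 3.5], [0, 0, 0], 0.68]
  ]
}}

```text
time: 5.62
tcp_pos: [518.2, -26.2, 239.7]
tool_rot: [0.262, 0.658, 0.261, -0.656]
ft_force: [0.9, 0.7, 0.3]
width: 0.316
```

Run:
```python
from h import *
s=snapshot("wrist"); save(s,"w2.png"); np.save("w2.npy",s,allow_pickle=True)
print(sense()["ft_force"], proj(s,[524,-33,148]),proj(s,[585.2,-97.2,132]),proj(s,[618.7,-166,170]))
```

```text
[1.8328878  0.24380719 1.07638366] [334.93105468 210.78277525] [453.32999365 203.70652843] [579.51118553 252.94726531]
```

View pics/w2.png

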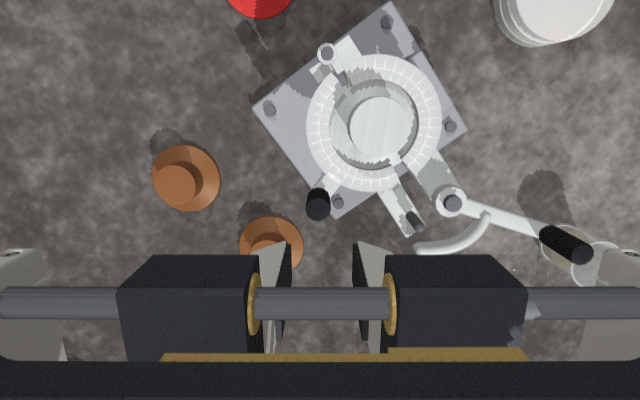

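The ring is closed round the flanges. The jaw knob top is at (318,210), the post top at (416,221), the lever pivot at (452,201) and the lever knob top at (580,252), where it was predicted to be.

Run:
```python
from h import *
s=load("w2.npy")
P={n:onz(s,u,v,z) for n,u,v,z in [("jk",318,211,148),("post",417,222,140),("hinge",327,52,118),("piv",452,200,136),("lk",580,249,170)]}
for n in P: print(n,P[n].round(1))
d=lambda a,b:np.linalg.norm((P[a]-P[b])[:2]); print(d("jk","hinge"),d("post","hinge"),d("piv","lk"))
PV=np.array([585,-97.]);
v=(P["lk"][:2]-PV); a0=np.degrees(np.arctan2(v[1],v[0])); print("a0",a0)
for k in range(0,136,8):
    a=np.radians(a0-k); print(k,(PV+80*np.array([np.cos(a),np.sin(a)])).round(1),"yaw",round(a0-k+90,1))
```

```text
jk [515.8 -24.5 148. ]
post [557.4 -84.6 140. ]
hinge [597.7  44.2 118. ]
piv [586.2 -92.4 136. ]
lk [ 620.6 -163.9  170. ]
106.97403741285356 134.97550413780493 79.31828342146699
a0 -61.97872962591325
0 [ 622.6 -167.6] yaw 28.0
8 [ 612.4 -172.2] yaw 20.0
16 [ 601.7 -175.2] yaw 12.0
24 [ 590.6 -176.8] yaw 4.0
32 [ 579.4 -176.8] yaw -4.0
40 [ 568.4 -175.3] yaw -12.0
48 [ 557.7 -172.2] yaw -20.0
56 [ 547.5 -167.6] yaw -28.0
64 [ 538.  -161.7] yaw -36.0
72 [ 529.4 -154.6] yaw -44.0
80 [ 522.  -146.3] yaw -52.0
88 [ 515.7 -137. ] yaw -60.0
96 [ 510.8 -127. ] yaw -68.0
104 [ 507.4 -116.4] yaw -76.0
112 [ 505.4 -105.4] yaw -84.0
120 [505.  -94.2] yaw -92.0
128 [506.2 -83.1] yaw -100.0
```

{"fn": "move_arm", "kwargs": {
  "commands": [
    [[0.7, -0.9, 0], [0, 0, 1.2], 0.68],
    [[1.4, -1.8, 0], [0, 0, 2.4], 0.68],
    [[2.1, -2.7, 0], [0, 0, 3.6], 0.68],
    [[2.7, -3.6, 0], [0, 0, 4.8], 0.68],
    [[3.38, -4.63, 0], [0, 0, 6.0], 0.68]
  ]
}}

```text
time: 6.3
tcp_pos: [618.7, -165.8, 236.3]
tool_rot: [0.507, 0.492, 0.508, -0.493]
ft_force: [0.3, 0.0, 0.6]
width: 0.321
```

{"fn": "move_arm", "kwargs": {
  "commands": [
    [[0, 0, 0], [0, 0, 1.2], 0.68],
    [[0, 0, 0], [0, 0, 2.4], 0.68],
    [[0, 0, 0], [0, 0, 3.25], 0.68],
    [[0, 0, 0], [0, 0, 3.25], 0.68]
  ]
}}

```text
time: 6.8
tcp_pos: [618.2, -165.3, 236.2]
tool_rot: [0.604, 0.367, 0.605, -0.368]
ft_force: [0.1, 0.1, 0.6]
width: 0.321
```

Run:
```python
from h import *
s=snapshot("wrist"); save(s,"w3.png",None,1); np.save("w3.npy",s,allow_pickle=True)
a=sense();print(a["ft_force"],a["tcp_pos"],a["joint_positions"],proj(s,[619.5,-165,170]),proj(s,[585.5,-95,134]))
```

```text
[-0.05232964  0.07111785 -0.44949568] [ 618.22121926 -165.23563466  236.50799996] [ 0.70283036  0.60405709 -0.8540602   1.48273494  0.46467595  1.26795306
  0.27280872] [325.35626522 224.74949204] [328.18406569  96.57190658]
```

View pics/w3.png

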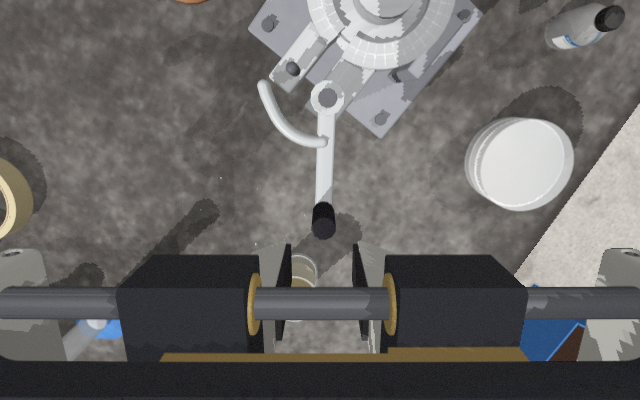

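Knob top at (323,228) and pivot at (327,97), both as predicted, so the gripper is centred over the lever knob. Descending.

{"fn": "move_arm", "kwargs": {
  "commands": [
    [[0.03, 0, -1.0], [0, 0, 0], 0.68],
    [[0.03, 0, -2.0], [0, 0, 0], 0.68],
    [[0.03, 0, -2.5], [0, 0, 0], 0.68],
    [[0.03, 0, -2.5], [0, 0, 0], 0.68]
  ]
}}

```text
time: 7.35
tcp_pos: [618.9, -165.2, 161.9]
tool_rot: [0.603, 0.367, 0.605, -0.368]
ft_force: [1.3, -0.9, 0.4]
width: 0.321
```

Run:
```python
from h import *
a=sense();print(a["tcp_pos"],a["ft_force"])
PV=np.array([585.5,-95.]);a0=-64.4
P=lambda k:PV+80*np.array([np.cos(np.radians(a0-k)),np.sin(np.radians(a0-k))])
for b in (0,40,64,72,80,88,96,104,112):
    print(b,P(b).round(),[((P(b+j)-P(b))/30).round(2).tolist() for j in (4,8,16,24,32,40)])
```

```text
[ 618.90852992 -165.15299216  161.85007635] [ 1.28547266 -0.94559959  0.39956796]
0 [ 620. -167.] [[-0.17, -0.07], [-0.35, -0.14], [-0.71, -0.22], [-1.08, -0.26], [-1.45, -0.25], [-1.82, -0.18]]
40 [ 566. -172.] [[-0.18, 0.05], [-0.35, 0.12], [-0.69, 0.28], [-0.99, 0.49], [-1.27, 0.74], [-1.51, 1.03]]
64 [ 536. -158.] [[-0.14, 0.12], [-0.27, 0.25], [-0.51, 0.54], [-0.71, 0.85], [-0.86, 1.2], [-0.96, 1.55]]
72 [ 528. -150.] [[-0.12, 0.14], [-0.24, 0.29], [-0.43, 0.6], [-0.58, 0.94], [-0.68, 1.3], [-0.73, 1.67]]
80 [ 520. -142.] [[-0.1, 0.16], [-0.19, 0.32], [-0.34, 0.66], [-0.44, 1.02], [-0.49, 1.38], [-0.49, 1.76]]
88 [ 515. -132.] [[-0.08, 0.17], [-0.15, 0.34], [-0.25, 0.7], [-0.3, 1.07], [-0.3, 1.44], [-0.24, 1.81]]
96 [ 510. -122.] [[-0.06, 0.18], [-0.1, 0.36], [-0.15, 0.73], [-0.15, 1.1], [-0.09, 1.47], [0.01, 1.82]]
104 [ 507. -111.] [[-0.03, 0.18], [-0.05, 0.37], [-0.05, 0.74], [0.01, 1.11], [0.11, 1.47], [0.27, 1.8]]
112 [ 506. -100.] [[-0.01, 0.19], [0.0, 0.37], [0.06, 0.74], [0.16, 1.1], [0.32, 1.44], [0.52, 1.75]]
```

{"fn": "move_arm", "kwargs": {
  "commands": [
    [[-0.35, -0.14, 0], [0, 0, -1], 0.68],
    [[-0.71, -0.22, 0], [0, 0, -2], 0.68],
    [[-1.08, -0.26, 0], [0, 0, -3], 0.68],
    [[-1.45, -0.25, 0], [0, 0, -4], 0.68],
    [[-1.82, -0.18, 0], [0, 0, -5], 0.68]
  ]
}}

```text
time: 7.98
tcp_pos: [565.8, -170.5, 164.4]
tool_rot: [0.442, 0.554, 0.44, -0.552]
ft_force: [0.6, 0.0, -1.1]
width: 0.324
```

{"fn": "move_arm", "kwargs": {
  "commands": [
    [[-0.09, 0.02, 0], [0, 0, -0.25], 0.68],
    [[-0.18, 0.05, 0], [0, 0, -0.5], 0.68]
  ]
}}

```text
time: 8.22
tcp_pos: [560.3, -169.0, 163.7]
tool_rot: [0.423, 0.567, 0.422, -0.566]
ft_force: [1.0, -0.2, 0.9]
width: 0.323
```

Run:
```python
from h import *
s=snapshot("scene"); save(s,"s4.png",(270,150,420,290),5); a=sense();print(a["ft_force"],a["tcp_pos"],a["joint_positions"])
```

```text
[ 0.36160115 -0.59093817  1.18324126] [ 559.85262924 -168.87090291  163.41901752] [ 0.6624159   0.53065128 -0.66465548  1.72500943  0.37627854  1.0155703
 -0.42793146]
```

View pics/s4.png

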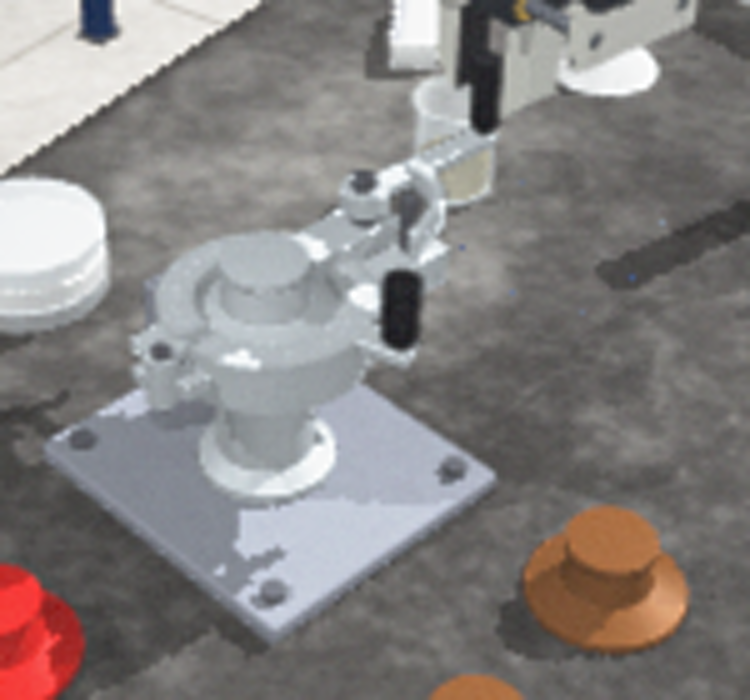

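The hook (around (425,190)) now reaches round the outside of the post (405,215). The knob is between the fingers at (485,95). I'll continue in small steps.

{"fn": "move_arm", "kwargs": {
  "commands": [
    [[-0.087, 0.033, 0], [0, 0, -0.25], 0.68],
    [[-0.172, 0.07, 0], [0, 0, -0.5], 0.68]
  ]
}}

```text
time: 8.52
tcp_pos: [554.4, -166.9, 162.7]
tool_rot: [0.402, 0.582, 0.402, -0.582]
ft_force: [0.5, 0.0, 1.3]
width: 0.321
```

{"fn": "move_arm", "kwargs": {
  "commands": [
    [[-0.084, 0.041, 0], [0, 0, -0.25], 0.68],
    [[-0.165, 0.085, 0], [0, 0, -0.5], 0.68]
  ]
}}

```text
time: 8.78
tcp_pos: [549.1, -164.4, 162.7]
tool_rot: [-0.381, -0.595, -0.381, 0.595]
ft_force: [0.0, -1.2, -0.1]
width: 0.317
```

{"fn": "move_arm", "kwargs": {
  "commands": [
    [[-0.08, 0.047, 0], [0, 0, -0.25], 0.68],
    [[-0.158, 0.097, 0], [0, 0, -0.5], 0.68]
  ]
}}

```text
time: 9.02
tcp_pos: [544.3, -161.6, 162.7]
tool_rot: [-0.36, -0.608, -0.36, 0.608]
ft_force: [1.0, -1.2, -0.1]
width: 0.318
```

{"fn": "move_arm", "kwargs": {
  "commands": [
    [[-0.077, 0.053, 0], [0, 0, -0.25], 0.68],
    [[-0.15, 0.108, 0], [0, 0, -0.5], 0.68]
  ]
}}

```text
time: 9.28
tcp_pos: [539.8, -158.2, 162.7]
tool_rot: [-0.339, -0.621, -0.339, 0.621]
ft_force: [1.4, -1.6, -0.3]
width: 0.317
```

{"fn": "move_arm", "kwargs": {
  "commands": [
    [[-0.072, 0.06, 0], [0, 0, -0.25], 0.68],
    [[-0.14, 0.12, 0], [0, 0, -0.5], 0.68]
  ]
}}

```text
time: 9.52
tcp_pos: [535.8, -155.0, 162.7]
tool_rot: [-0.317, -0.632, -0.317, 0.632]
ft_force: [2.4, -3.8, -1.8]
width: 0.323
```

{"fn": "move_arm", "kwargs": {
  "commands": [
    [[-0.067, 0.065, 0], [0, 0, -0.25], 0.68],
    [[-0.13, 0.131, 0], [0, 0, -0.5], 0.68]
  ]
}}

```text
time: 9.78
tcp_pos: [532.0, -151.5, 162.7]
tool_rot: [-0.295, -0.643, -0.294, 0.643]
ft_force: [2.0, -5.8, -2.4]
width: 0.319
```

```bash
cat > f.py <<'E'
from h import *
F=[]
for i in range(6):
    F.append(sense()["ft_force"]); s=snapshot("wrist")
F=np.array(F); m=F.mean(0); a=sense(); p=np.array(a["tcp_pos"])[:2]-[585.5,-95]; p/=np.linalg.norm(p)
t=np.array([p[1],-p[0]]); print(m.round(2),F.std(0).round(2),"reaction along arc",-(m[:2]@t).round(2),"radial",(m[:2]@p).round(2),a["tcp_pos"],np.degrees(np.arctan2(p[1],p[0])))
np.save("w5.npy",s,allow_pickle=True)
E
python3 f.py
```

```text
[ 1.03 -3.77 -0.74] [0.51 1.07 0.84] reaction along arc 3.35 radial 2.01 [ 532.04106654 -150.67830329  162.81757766] -133.8350172325181
```

{"fn": "move_arm", "kwargs": {
  "commands": [
    [[-0.03, 0.034, 0], [0, 0, -0.12], 0.68]
  ]
}}

```text
time: 10.2
tcp_pos: [531.5, -150.1, 162.9]
tool_rot: [0.29, 0.645, 0.29, -0.645]
ft_force: [3.3, -5.2, -1.0]
width: 0.32
```

{"fn": "move_arm", "kwargs": {
  "commands": [
    [[-0.03, 0.035, 0], [0, 0, -0.12], 0.68]
  ]
}}

```text
time: 10.32
tcp_pos: [530.7, -149.3, 162.8]
tool_rot: [0.285, 0.648, 0.284, -0.647]
ft_force: [4.7, -6.1, -1.9]
width: 0.317
```

{"fn": "move_arm", "kwargs": {
  "commands": [
    [[-0.008, 0.008, 0], [0, 0, -0.03], 0.68]
  ]
}}

```text
time: 10.45
tcp_pos: [530.5, -149.0, 162.9]
tool_rot: [0.283, 0.648, 0.283, -0.648]
ft_force: [3.6, -6.1, -2.4]
width: 0.32
```

{"fn": "move_arm", "kwargs": {
  "commands": [
    [[-0.008, 0.008, 0], [0, 0, -0.03], 0.68]
  ]
}}

```text
time: 10.58
tcp_pos: [530.3, -148.9, 162.8]
tool_rot: [0.282, 0.649, 0.281, -0.648]
ft_force: [4.6, -6.4, -1.7]
width: 0.32
```

{"fn": "move_arm", "kwargs": {
  "commands": [
    [[-0.008, 0.008, 0], [0, 0, -0.03], 0.68]
  ]
}}

```text
time: 10.7
tcp_pos: [530.2, -148.7, 162.8]
tool_rot: [0.281, 0.65, 0.28, -0.649]
ft_force: [4.6, -5.0, -1.5]
width: 0.317
```

{"fn": "move_arm", "kwargs": {
  "commands": [
    [[-0.008, 0.008, 0], [0, 0, -0.03], 0.68]
  ]
}}

```text
time: 10.82
tcp_pos: [530.0, -148.5, 162.9]
tool_rot: [0.279, 0.65, 0.278, -0.649]
ft_force: [4.1, -5.2, -2.7]
width: 0.318
```

Readings while moving slowly average about 7.0 N along the arc, so the clamp is snug. I'll back off within the finger gap and rise.

{"fn": "move_arm", "kwargs": {
  "commands": [
    [[0.15, -0.15, 0], [0, 0, 0], 0.68],
    [[0.15, -0.15, 0], [0, 0, 0], 0.68],
    [[0.15, -0.15, 1.0], [0, 0, 0], 0.68],
    [[0.15, -0.15, 2.5], [0, 0, 0], 0.68],
    [[0.15, -0.15, 3.5], [0, 0, 0], 0.68]
  ]
}}

```text
time: 11.45
tcp_pos: [534.0, -151.3, 269.6]
tool_rot: [0.28, 0.65, 0.28, -0.649]
ft_force: [0.3, -0.4, -0.9]
width: 0.32
```

{"fn": "move_arm", "kwargs": {
  "commands": [
    [[-1.5, -1.5, 0], [0, 0, 0], 0.68],
    [[-3, -3, 0], [0, 0, 0], 0.68],
    [[-4, -4, 0], [0, 0, 0], 0.68],
    [[-4, -4, 0], [0, 0, 0], 0.68],
    [[-4, -4, 0], [0, 0, 0], 0.68]
  ]
}}

```text
time: 12.08
tcp_pos: [414.2, -271.3, 267.8]
tool_rot: [0.279, 0.65, 0.28, -0.649]
ft_force: [0.2, -0.4, 0.6]
width: 0.322
```

Run:
```python
from h import *
s=snapshot("top"); save(s,"t5.png",(225,100,435,290),3.8); a=sense();print(a["ft_force"],a["tcp_pos"],a["time"])
```

```text
[ 0.20108951  0.20289088 -0.48623321] [ 414.58660793 -270.8964863   267.80449389] 12.125
```

View pics/t5.png

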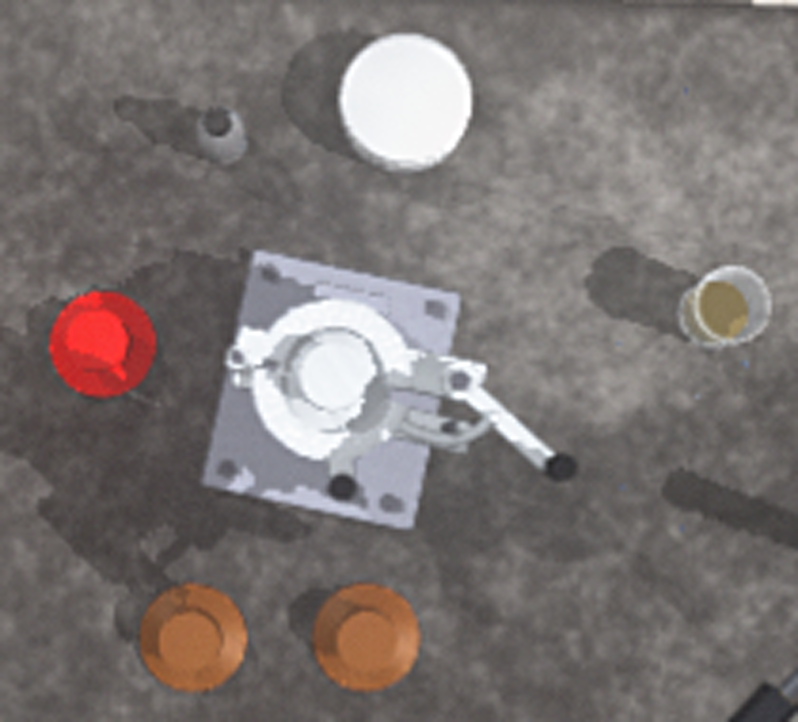

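Run:
```python
from h import *
s=load("top.npy")
for n,u,v,z in [("lk",560,464,170),("jk",342,486,148),("post",452,427,140),("piv",459,380,136)]: print(n,onz(s,225+u/3.8,100+v/3.8,z).round(1))
```

```text
lk [ 533.8 -155.3  170. ]
jk [517.6 -25.9 148. ]
post [555.5 -92.7 140. ]
piv [584.9 -96.8 136. ]
```

Run:
```python
from h import *
s=load("w5.npy"); save(s,"w5.png"); print([proj(s,p).round().tolist() for p in ([526,-144,170],[534,-155,170],[526,-144,130],[534,-155,130])])
```

```text
[[303.0, 276.0], [333.0, 283.0], [306.0, 241.0], [331.0, 246.0]]
```

View pics/w5.png

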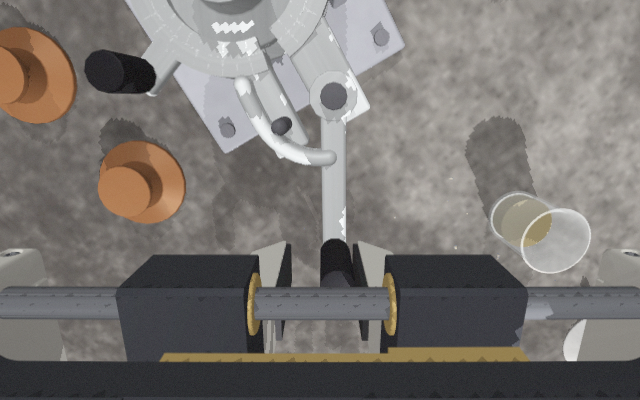

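The knob rode against the trailing finger (image column about 335, behind the TCP). That puts it at (534,-155), exactly where the final top view shows it, so the lever has not sprung back. The hook is around the post, and the cap and bystanders are unmoved. Handing in.

```bash
python3 -c "
from h import *
print(sense()['ft_force']);print(close_job())"
```

```text
[ 0.20108951  0.20289088 -0.48623321]
the job is handed in; nothing more can be done
None
```

I closed the clamp ring and latched it until snug, let go of everything, and handed the job in at about 12 s.

- **Jaw:** I pushed the knob round its arc until the push rose to about 6.6 N against the seal, then backed off and lifted away.
- **Lever:** I turned it clockwise by about 66° from where it started, with the hook round the post. The last slow readings were 6.6 to 7.8 N along the arc, about 7.0 N on average. Single readings vary by roughly 0.7 to 1 N, so 7.0 N sits at the top of the 6 to 7 N target but below the 9 N crush limit. Held still, the force fell to about 3.4 N. I took that reading about 2 mm before the final position and judged snugness by the moving push.
- **Last checks:** The final top view shows the ring closed and the lever where I left it. The cap, petri stack, bottle, beaker and look-alike caps have not visibly moved. The gripper is clear and the wrist force is near zero.
- **A mismatch I resolved:** The lever knob first looked about 14 mm short of where I expected it. I had got the sign of its offset between the fingers wrong; a wrist picture taken during the push confirmed its real position, so it had not sprung back.

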